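# Pack out the gap under the seeder bench's clamp bridge and hold the clamp

## Task

In the gap between the steel pad and the foot of the spring plunger on the clamp bridge lies one wooden packing plate. Slide more of the plates from the bench in on top of it, flat and lengthwise, until no further plate fits. Then press the plunger's head down until you feel its foot clamp the stack firmly, and finish while still holding it pressed, with your fingers off the plates. Leave everything else on the bench where it is.

Things in the scene. Friction and masses are not known exactly. Their poses are not given: they have to be found in the camera images.
- packer0: one of four equal loose packing plates (shims) of plain light wood, 120 x 36 x 10 mm (long axis along its x, width along y), the two short ends rounded in section to slide in easily; about 50 g; at the start lies in the gap, flat on the pad. Origin: the middle of the plate, 5 mm above its underside. It is the same from both ends and both faces. Grip it across the 36 mm width.
- packer1: one of four equal loose packing plates (shims) of plain light wood, 120 x 36 x 10 mm (long axis along its x, width along y), the two short ends rounded in section to slide in easily; about 50 g; lies flat on the bench to the left or right of the bridge. Origin: the middle of the plate, 5 mm above its underside. It is the same from both ends and both faces. Grip it across the 36 mm width.
- packer2: one of four equal loose packing plates (shims) of plain light wood, 120 x 36 x 10 mm (long axis along its x, width along y), the two short ends rounded in section to slide in easily; about 50 g; lies flat on the bench to the left or right of the bridge. Origin: the middle of the plate, 5 mm above its underside. It is the same from both ends and both faces. Grip it across the 36 mm width.
- packer3: one of four equal loose packing plates (shims) of plain light wood, 120 x 36 x 10 mm (long axis along its x, width along y), the two short ends rounded in section to slide in easily; about 50 g; lies flat on the bench to the left or right of the bridge. Origin: the middle of the plate, 5 mm above its underside. It is the same from both ends and both faces. Grip it across the 36 mm width.
- pad: steel bearing pad fixed on the bench, 20 mm high, 84 mm wide (y), from 62 mm before to 38 mm past its origin along x. Origin: at bench level under the plunger's axis. z up; +x is the way the plates slide in, away from the robot. Pad and bridge are turned together, up to 0.25 rad.
- pad_top (a point): point on the pad's top face exactly under the plunger's axis, axes as the pad's. The plates lie on the pad lengthwise along x, middle at most 70 mm before this point and 30 mm sideways; 40 mm before is good: the front end then reaches 20 mm past the axis and the rear stays in front of the bridge for the fingers.
- bridge: fixed aluminium clamp bridge over the pad, axes as the pad's, its height above the pad varies. A beam 30 mm deep (x), 150 mm wide (y), underside 9.5 mm and top 29.5 mm above the unpressed foot, on two posts with 108 mm clear between them. Origin: on the plunger's axis, 50.5 mm below the unpressed foot.
- plunger_foot (a point): middle of the underside of the plunger's foot, a steel disc 28 mm across with chamfered lower rim, right above pad_top. Its unpressed height above pad_top is the gap to fill: 22 to 39 mm, so two or three plates fit in all, the one already there included. The foot does not give way upward.
- plunger_head (a point): middle of the top of the plunger's round black head, 36 mm across, 61.5 mm above the foot's underside; head, rod and foot are one piece that slides vertically in the bridge.
- plunger (a joint): how far the spring plunger is pressed down, m: 0 = up (spring returns it), 0.012 = its own stop. The spring needs about 3 N to start and 7 N at the stop; pressing harder than that clamps whatever lies under the foot. If it reaches 0.012 the stack is too low and is not clamped.
- tin: bystander, to be left alone: round aluminium seed tin, 62 mm across, 36 high, lying flat among the packing plates. Origin: centre of its underside.
- labels: bystander, to be left alone: white block of plant labels, 90 x 32 x 24 mm, lying among the packing plates. Origin: centre of its underside.
- pot: bystander, to be left alone: terracotta-coloured pot, 84 mm across, 80 high, behind the bridge. Origin: centre of its underside.
- sprayer: bystander, to be left alone: white bottle with black cap, 68 mm across, 170 high, behind the bridge. Origin: centre of its underside.
- jar: bystander, to be left alone: amber jar with steel lid, 60 mm across, 70 high, behind the bridge. Origin: centre of its underside.
- brush: bystander, to be left alone: small brush lying behind the bridge. Origin: centre of its underside (of its middle).
- mug: bystander, to be left alone: white mug, 80 mm across, 90 high, behind the bridge. Origin: centre of its underside.

How it is judged:
By the outcome, as a careful person would: the job done as asked, in the order asked, and still so for the second after the job is handed in, while the arm keeps its last pose, push and grip.
It also fails if it takes over 72 s, if anything falls off the work surface, if the arm or the gripper's body presses on something with over 40 N, if the wrist force passes 120 N, or if a joint passes its speed limit or range.

## Robot

A 6-joint arm with a two-finger parallel gripper is mounted at the origin on the work surface. World frame = base frame: x ahead of the robot, y to its left, z up, the work surface at z = 0. Lengths are in mm, angles in rad, forces in N, time in s.
With the tool pointing down it reaches from about 300 to 875 mm from the base axis. Payload 6.4 kg.
Tool frame: the origin (TCP) lies midway between the tips of the shut fingers; the grasp point (between the pads) lies 19 mm behind it; z points along the fingers, y is the line along which they close (so a half turn about z gives the same grasp; the last joint's range is limited). The gripper opens to 88 mm and grips with 3 to 60 N. Pads are 18 mm wide; open, the fingers measure 123 mm over their backs; the gripper's body (75 mm by 187 mm) begins 45 mm behind the grasp point.
Start: joints at [-1.488, 0.181, 1.607, -0, 1.354, -0.206], TCP at [163.777, -551.197, 238.714] pointing down, gripper open.
Joint ranges: [-2.99, 2.99], [-0.89, 2.07], [0.3, 2.58], [-1.14, 4.28], [0, 2.63], [-3.12, 3.12]. Speed limits (rad/s): [2.57, 2.57, 3.01, 3.14, 3.14, 3.14].

## Interface

Orientations are given as [roll, pitch, yaw] about the fixed x, y, z axes, in that order (R = Rz(yaw) Ry(pitch) Rx(roll)).
In Python, from plant import get_obs, get_image, camera_params, sign_off, recognise gives the robot as it stands.
- The arm moves only by the shell command python3 -m pendant 'ROWS' [OPENING] [FORCE]. ROWS is a JSON object of lists of equal length, an entry for each row: "xyz": the shift along the tool's x, y, z in cm, a list of three; "turn": the turn about the tool's z in degrees. In form: {"xyz": [[dx, dy, dz], ...], "turn": [turn, ...]}. A call has 1 to 10 rows; each row shifts and turns the commanded pose from where the row before left it, along the tool's axes as they then stand; what a row does not reach is not made up. A row lasts 1/12 s, in which the tool goes at most 41.7 mm and 7.16 degrees, less where a joint would pass 70% of its speed; a pose out of reach is approached as far as the arm can. A call is refused whole if a number of a shift passes 4.17 or a number of a turn 7.16, either way. A call with a gripper value outside its range is refused whole. OPENING is the finger opening in cm, from 0 to 8.81, set as the call begins (- or left out, the last holds). The fingers move at their own pace and stop on an object; FORCE is the grip in N (left out, the last holds). Time passes only in rows, so rows that do not move let the fingers close. It gives the time, the measured TCP pose, the force, the opening and the grip force at its end, in the units of the state.
- get_obs(): the state, without advancing time (a new reading comes with each control period).
- get_image(name): name is "side" or "top"; returns the picture (480x640x3 uint8, red, green, blue); there is no depth.
- camera_params(name): a dict with "K" (3x3 intrinsics, pixels), "position" and "attitude" of the camera in the world. Camera axes: x right, y down, z forward; pixel columns grow to the right and rows downward; lengths in mm; the calibration is good to about 2 mm. A picture is of the moment at which its call begins. camera_params takes no time and is no camera call.
- sign_off(): hands the job in; it is judged then, once.
Trained networks look in the newest picture that a camera, given by its name, has taken for a name from the list of things; names that differ only in an ending like _2 or _b are one class to them, and where a whole thing is asked for, a point or a joint stands for the part that bears it (a point fixed in the world has none). Each returns a list of dicts, best first, with "p" (0 to 1); they miss things now and then, are a little off and sometimes report something else, mostly with a low value. They report only what shows in the picture. A call takes as long as a camera call.
- recognise(camera, target): "box" ([left, top, width, height] in pixels, round what is visible of it).
The state is a dict: "t": time; "joint_positions": joint angles; "joint_vel": joint speeds; "tau": joint torques, N m; "eef_pos": TCP position; "eef_rot": TCP orientation; "contact_force": force on the tool from outside, world axes, zero at the start; "torque": the same for the moment, N m; "width": opening from 0.0 (shut) to 1.0 (fully open); "grip_force": force on a finger pad.
Only numpy, scipy, OpenCV 4.12 (cv2) and the standard library are available. Lean on these libraries where they do the work, as an engineer would, in place of code of your own. Each camera call takes 0.05 s, during which the arm holds its last target. There are 200 camera calls.

## Working session

There is one attempt and no reset: what is moved stays moved. The work goes in short steps, Python scripts to look and compute and a shell command to move; the robot and the scene stay as the last step left them, time stands still between calls to the robot, and variables do not carry over. Pictures are saved under pics/ and viewed, at most 11 in all, crops included, and the job is handed in when it is done.

```bash
ls; mkdir -p pics; python3 - <<'E'
from plant import *
import cv2,numpy as np
o=get_obs();print({k:np.round(v,3).tolist() for k,v in o.items()})
for c in("side","top"):
    im=get_image(c);cv2.imwrite(f"pics/{c}0.png",im[:,:,::-1])
    p=camera_params(c);print(c,{k:np.round(v,3).tolist() for k,v in p.items()})
    for n in("packer1","pad","bridge","plunger_head","plunger_foot","tin","labels"):
        print(n,[(np.round(d["box"],0).tolist(),round(d["p"],2)) for d in recognise(c,n)[:5]])
E
```

```text
pics
{'t': 0.0, 'joint_positions': [-1.488, 0.182, 1.608, -0.0, 1.354, -0.206], 'joint_vel': [-0.0, -0.0, -0.0, -0.002, 0.0, 0.002], 'tau': [-0.0, -43.387, -34.184, 0.07, 0.039, -0.0], 'eef_pos': [163.735, -550.647, 237.841], 'eef_rot': [-3.14, -0.0, 0.289], 'contact_force': [-0.489, -0.534, -1.012], 'torque': [0.014, -0.003, 0.048], 'grip_force': 0.0, 'width': 1.0}
side {'K': [[472.901, 0.0, 318.014], [0.0, 472.901, 244.344], [0.0, 0.0, 1.0]], 'position': [509.557, 749.408, 841.609], 'attitude': [-2.34, -0.014, -2.999]}
packer1 [([361.0, 192.0, 44.0, 22.0], 0.9), ([359.0, 393.0, 63.0, 26.0], 0.81), ([323.0, 190.0, 39.0, 22.0], 0.59)]
pad [([296.0, 249.0, 41.0, 33.0], 0.94), ([237.0, 237.0, 27.0, 44.0], 0.43), ([304.0, 254.0, 52.0, 13.0], 0.29)]
bridge [([306.0, 226.0, 19.0, 65.0], 0.64)]
plunger_head [([305.0, 228.0, 14.0, 16.0], 0.62)]
plunger_foot [([305.0, 228.0, 16.0, 18.0], 0.72)]
tin [([363.0, 210.0, 27.0, 25.0], 0.79), ([295.0, 249.0, 45.0, 32.0], 0.22)]
labels [([285.0, 368.0, 51.0, 27.0], 0.56)]
top {'K': [[433.262, 0.0, 319.723], [0.0, 433.262, 240.972], [0.0, 0.0, 1.0]], 'position': [512.269, -0.096, 1079.314], 'attitude': [-3.056, -0.001, -1.554]}
packer1 [([184.0, 287.0, 25.0, 51.0], 0.95), ([326.0, 238.0, 21.0, 35.0], 0.94), ([424.0, 223.0, 22.0, 51.0], 0.65), ([310.0, 214.0, 43.0, 45.0], 0.23)]
pad [([312.0, 215.0, 38.0, 40.0], 0.88), ([196.0, 233.0, 16.0, 36.0], 0.45), ([183.0, 286.0, 23.0, 52.0], 0.41)]
bridge [([299.0, 217.0, 66.0, 28.0], 0.73)]
plunger_head [([182.0, 285.0, 25.0, 54.0], 0.64), ([326.0, 221.0, 15.0, 20.0], 0.57), ([388.0, 282.0, 28.0, 26.0], 0.42)]
plunger_foot [([327.0, 224.0, 13.0, 13.0], 0.78)]
tin [([388.0, 282.0, 31.0, 27.0], 0.96), ([368.0, 154.0, 30.0, 29.0], 0.5)]
labels [([196.0, 234.0, 21.0, 35.0], 0.67), ([426.0, 221.0, 21.0, 52.0], 0.48)]
```

```bash
python3 - <<'E'
import cv2
a=cv2.imread("pics/top0.png")[130:370,150:480];cv2.imwrite("pics/t1.png",cv2.resize(a,None,fx=2.4,fy=2.4,interpolation=cv2.INTER_CUBIC))
a=cv2.imread("pics/side0.png")[170:430,220:440];cv2.imwrite("pics/s1.png",cv2.resize(a,None,fx=2.3,fy=2.3,interpolation=cv2.INTER_CUBIC))
E
```

```text
(no output)
```

View pics/t1.png

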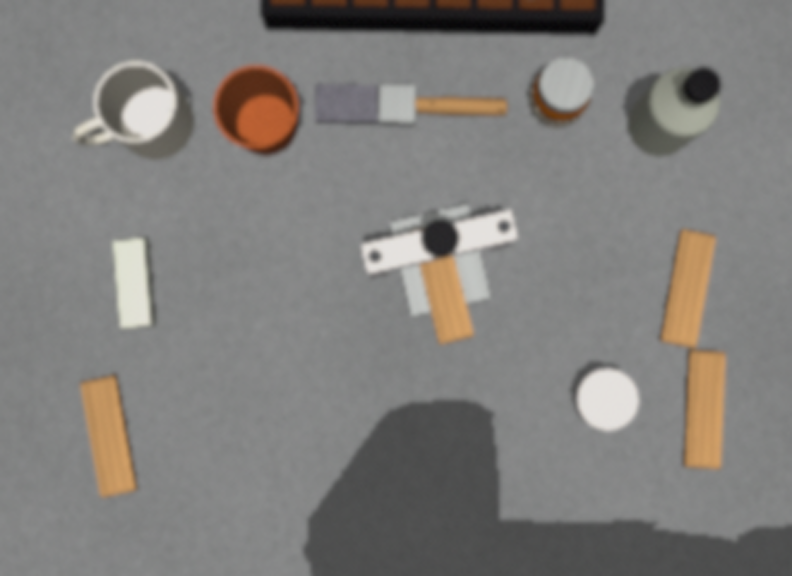

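View pics/s1.png

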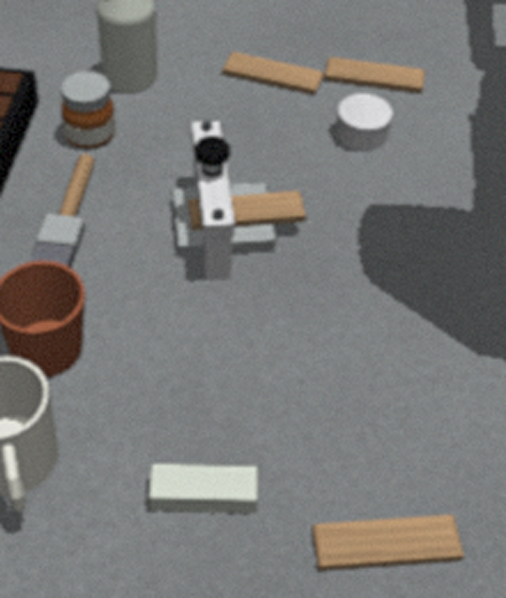

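The pictures show three loose plates: one at left, at full top-image px ≈(195,311), and two at right, ≈(437,250) and (444,300). packer0 sticks out of the front of the bridge at ≈(336,255) and the head is at ≈(333,229). The tin is at (403,296), next to the right-hand plates. Next I'll segment these and triangulate.

```bash
cat > h.py <<'E'
from plant import *
import cv2,numpy as np
from scipy.spatial.transform import Rotation as Ro
def cam(c):
    p=camera_params(c);return np.array(p["K"]),Ro.from_euler("xyz",p["attitude"]).as_matrix(),np.array(p["position"])
def ray(c,uv):
    K,R,t=cam(c);return t,R@np.linalg.solve(K,[*uv,1.])
def plane(c,uv,z):
    t,d=ray(c,uv);return t+d*(z-t[2])/d[2]
def proj(c,X):
    K,R,t=cam(c);q=K@(R.T@(np.array(X)-t));return q[:2]/q[2]
def tri(u,v):
    a,d=ray("top",u);b,e=ray("side",v)
    s=np.linalg.lstsq(np.c_[d,-e],b-a,rcond=None)[0]
    p,q=a+s[0]*d,b+s[1]*e;return (p+q)/2,np.linalg.norm(p-q)
def wood(im):
    h=cv2.cvtColor(im,cv2.COLOR_RGB2HSV);m=cv2.inRange(h,(8,90,110),(20,190,255))
    return m
def blobs(m,amin=60):
    cs,_=cv2.findContours(m,cv2.RETR_EXTERNAL,cv2.CHAIN_APPROX_NONE)
    return [c for c in cs if cv2.contourArea(c)>amin]
def rect(c,cnt,z):
    P=np.array([plane(c,q[0],z)[:2] for q in cnt],np.float32)
    (x,y),(w,h),a=cv2.minAreaRect(P)
    if w<h:w,h,a=h,w,a+90
    return np.round([x,y,w,h,(a+90)%180-90],1)
E
python3 - <<'E'
from h import *
t=cv2.imread("pics/top0.png")[:,:,::-1].copy();s=cv2.imread("pics/side0.png")[:,:,::-1].copy()
for c,im in(("top",t),("side",s)):
    for b in blobs(wood(im)):
        print(c,np.round(b.mean((0,1))),cv2.contourArea(b),"z10",rect(c,b,10),"z30",rect(c,b,30))
def head(im,x0,y0,x1,y1):
    m=np.zeros(im.shape[:2],np.uint8);m[y0:y1,x0:x1]=(im[y0:y1,x0:x1].max(2)<70)*255
    b=max(blobs(m,5),key=cv2.contourArea);print("head",cv2.minEnclosingCircle(b),cv2.fitEllipse(b));return cv2.fitEllipse(b)[0]
u=head(t,322,218,346,240);v=head(s,300,226,325,241)
print(tri(u,v),[np.round(plane("top",u,z),1) for z in(104,112,120)],[np.round(plane("side",v,z),1) for z in(104,112,120)])
# bridge white top, pad
for n,z,(x0,y0,x1,y1) in(("bridge",75,(298,214,368,246)),):
    m=np.zeros(t.shape[:2],np.uint8);m[y0:y1,x0:x1]=(t[y0:y1,x0:x1].min(2)>205)*255
    m=cv2.morphologyEx(m,cv2.MORPH_CLOSE,np.ones((15,15)));b=max(blobs(m,5),key=cv2.contourArea);print(n,rect("top",b,71.5),rect("top",b,88.5))
# pad
hs=cv2.cvtColor(t,cv2.COLOR_RGB2GRAY);print(hs[246:258,318:326])
E
```

```text
top [195. 311.] 670.5 z10 [427.3 302.6 117.7  37.   12.8] z30 [428.9 296.9 115.5  36.3  12.8]
top [336. 255.] 435.0 z10 [572.8 -39.5  86.4  35.3  14.9] z30 [571.7 -38.7  84.7  34.7  14.9]
top [440. 275.] 1308.5 z10 [ 526.2 -293.4  241.9   60.1    4.2] z30 [ 526.  -287.9  237.3   59.     4.2]
top [342. 174.] 201.0 z10 [774.3 -52.7  90.4  15.3 -89. ] z30 [769.4 -51.8  88.7  15.  -89. ]
top [256. 174.] 923.5 z10 [770.1 162.5  88.5  85.4  46. ] z30 [765.3 159.5  86.8  83.8  46. ]Traceback (most recent call last):
  File "<stdin>", line 5, in <module>
  File "h.py", line 23, in rect
    P=np.array([plane(c,q[0],z)[:2] for q in cnt],np.float32)
                ~~~~~^^^^^^^^^^
  File "h.py", line 9, in plane
    t,d=ray(c,uv);return t+d*(z-t[2])/d[2]
        ~~~^^^^^^
  File "h.py", line 7, in ray
    K,R,t=cam(c);return t,R@np.linalg.solve(K,[*uv,1.])
          ~~~^^^
  File "h.py", line 5, in cam
    p=camera_params(c);return np.array(p["K"]),Ro.from_euler("xyz",p["attitude"]).as_matrix(),np.array(p["position"])
ValueError: time passes only in moves, steps and waits
```

```bash
sed -i 's/^def cam(c):/from functools import cache\n@cache\ndef cam(c):/' h.py
python3 - <<'E'
from h import *
t=cv2.imread("pics/top0.png")[:,:,::-1].copy();s=cv2.imread("pics/side0.png")[:,:,::-1].copy()
w=wood(t);w[275:277,420:460]=0
ws=wood(s)
for c,m in(("top",w),("side",ws)):
    for b in blobs(m):
        print(c,np.round(b.mean((0,1))),cv2.contourArea(b),"z10",rect(c,b,10),"z30",rect(c,b,30))
def head(im,x0,y0,x1,y1):
    m=np.zeros(im.shape[:2],np.uint8);m[y0:y1,x0:x1]=(im[y0:y1,x0:x1].max(2)<70)*255
    b=max(blobs(m,5),key=cv2.contourArea);print("head",cv2.minEnclosingCircle(b));return cv2.fitEllipse(b)[0]
u=head(t,322,218,346,240);v=head(s,300,226,325,241)
print(u,v,tri(u,v),[np.round(plane("top",u,z),1) for z in(104,112,120)],[np.round(plane("side",v,z),1) for z in(104,112,120)])
x0,y0,x1,y1=298,214,368,246
m=np.zeros(t.shape[:2],np.uint8);m[y0:y1,x0:x1]=(t[y0:y1,x0:x1].min(2)>205)*255
m=cv2.morphologyEx(m,cv2.MORPH_CLOSE,np.ones((15,15)));b=max(blobs(m,5),key=cv2.contourArea);print("br",rect("top",b,71.5),rect("top",b,88.5))
# zoomed pics of bridge
a=s[215:300,285:365,::-1];cv2.imwrite("pics/s2.png",cv2.resize(a,None,fx=7,fy=7,interpolation=cv2.INTER_CUBIC))
E
```

```text
top [195. 311.] 670.5 z10 [427.3 302.6 117.7  37.   12.8] z30 [428.9 296.9 115.5  36.3  12.8]
top [443. 300.] 658.5 z10 [ 463.8 -304.3  115.8   37.    -2.3] z30 [ 464.7 -298.6  113.7   36.3   -2.3]
top [336. 255.] 435.0 z10 [572.8 -39.5  86.4  35.3  14.9] z30 [571.7 -38.7  84.7  34.7  14.9]
top [436. 250.] 638.0 z10 [ 587.9 -288.3  117.7   36.6  -10.3] z30 [ 586.5 -282.9  115.5   35.9  -10.3]
top [342. 174.] 201.0 z10 [774.3 -52.7  90.4  15.3 -89. ] z30 [769.4 -51.8  88.7  15.  -89. ]
top [256. 174.] 923.5 z10 [770.1 162.5  88.5  85.4  46. ] z30 [765.3 159.5  86.8  83.8  46. ]
top [331.  72.] 31134.0 z10 [1010.9    9.5 1647.7  209.2  -89.8] z30 [1001.6    9.3 1616.8  205.3  -89.8]
side [ 41. 457.] 1803.5 z10 [1014.   487.8   78.4   70.7  -89.7] z30 [1001.9  494.    76.5   69.   -89.7]
side [388. 405.] 1021.0 z10 [428.9 304.6 116.4  35.8  12.8] z30 [430.8 315.3 113.6  34.9  12.8]
side [ 65. 413.] 1484.5 z10 [1014.1  407.6   78.1   70.6  -89.9] z30 [1002.   415.8   76.2   68.9  -89.9]
side [237. 308.] 94.0 z10 [768.7 121.2  87.3  41.3  18.6] z30 [762.5 136.3  85.2  40.3  18.6]
side [33
[... 331 characters left out ...]
13.7   34.9  -10.7] z30 [ 585.8 -262.   111.    34.1  -10.7]
side [150. 261.] 7331.0 z10 [1014.2 -103.8  939.6   73.2  -89.9] z30 [1002.1  -83.3  917.    71.5  -89.9]
head ((332.9486083984375, 228.69625854492188), 7.003533840179443)
head ((311.8214416503906, 236.0), 7.452059745788574)
(332.93377685546875, 228.5303192138672) (311.72955322265625, 235.21478271484375) (array([624.63890304, -28.96433227, 109.34186713]), np.float64(0.05352404000758618)) [array([625.2, -29.1, 104. ]), array([624.3, -28.9, 112. ]), array([623.4, -28.6, 120. ])] [array([625.5, -34.6, 104. ]), array([624.2, -26.1, 112. ]), array([623. , -17.6, 120. ])]
br [614.   13.5  57.8  25.2 -76. ] [612.3  13.2  56.8  24.8 -76. ]
```

View pics/s2.png

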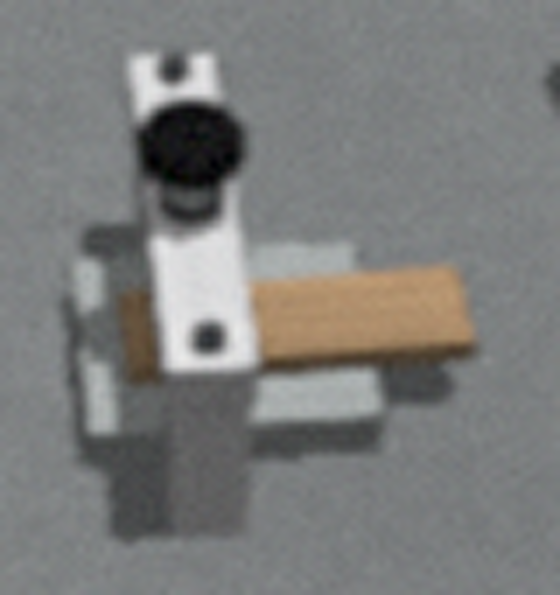

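The side view shows the head top at ≈(312,235), the bridge bolts at ≈(314.7,263.3) and (309.7,224.9), and packer0 passing under the beam. The gap is the deciding number, so I'll triangulate the bolts too, correcting for the camera bias seen on the plates.

```bash
python3 - <<'E'
from h import *
t=cv2.imread("pics/top0.png")[:,:,::-1].copy();s=cv2.imread("pics/side0.png")[:,:,::-1].copy()
def dark(im,x,y,r=3):
    x,y=int(round(x)),int(round(y));p=im[y-r:y+r+1,x-r:x+r+1].mean(2);w=np.clip(p.max()*.85-p,0,None)
    g=np.mgrid[y-r:y+r+1,x-r:x+r+1];return (g[1]*w).sum()/w.sum(),(g[0]*w).sum()/w.sum()
T=[dark(t,375/2.4+150,257/2.4+130),dark(t,504/2.4+150,226/2.4+130)]
S=[dark(s,208/7+285,338/7+215),dark(s,173/7+285,68/7+215)]
print(T,S)
off=np.array([0.9,1.5])   # side minus top at known z
for a,b in zip(T,S):
    print("raw",tri(a,b))
    for z in(72,75,78,81,84,87): print(z,np.round(plane("side",b,z)[:2]-off-plane("top",a,z)[:2],1),np.round(plane("top",a,z),1))
def big(im,x0,y0,x1,y1,n):
    a=im[y0:y1,x0:x1,::-1];return cv2.resize(a,(n,int(n*(y1-y0)/(x1-x0))),interpolation=cv2.INTER_CUBIC)
cv2.imwrite("pics/t2.png",big(t,295,210,370,278,640))
E
```

```text
[(np.float64(305.7470573468704), np.float64(236.28669251366733)), (np.float64(359.55582537517057), np.float64(223.85568894952252))] [(np.float64(314.35500413564927), np.float64(262.8900909842846)), (np.float64(309.3881087221363), np.float64(223.93294590234106))]
raw (array([608.81517118,  32.75369355,  84.67424261]), np.float64(0.8159403258775121))
72 [  0.4 -13.9] [609.6  33.2  72. ]
75 [  0.3 -11. ] [609.3  33.1  75. ]
78 [ 0.2 -8. ] [609.1  33.   78. ]
81 [ 0.  -5.1] [608.8  32.9  81. ]
84 [-0.1 -2.2] [608.5  32.8  84. ]
87 [-0.2  0.8] [608.2  32.7  87. ]
raw (array([639.38152862, -90.85247955,  87.23273177]), np.float64(0.6314709710936399))
72 [  0.4 -17.1] [641.  -92.3  72. ]
75 [  0.3 -14. ] [640.6 -92.   75. ]
78 [  0.2 -11. ] [640.2 -91.7  78. ]
81 [ 0.  -7.9] [639.9 -91.4  81. ]
84 [-0.1 -4.8] [639.5 -91.2  84. ]
87 [-0.3 -1.8] [639.1 -90.9  87. ]
```

View pics/t2.png

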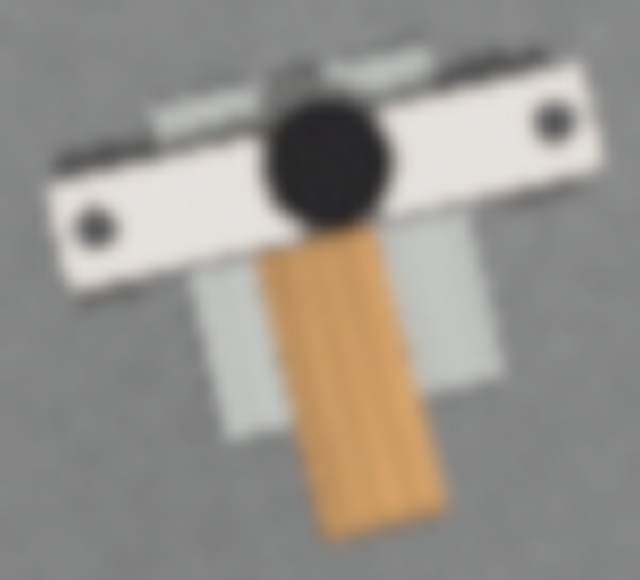

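The bolts put the bridge top at about z 85, so the gap is likely about 32–36 mm. That means three plates, which I'll confirm by feel. The axis is at about (624.3, -29), yaw 0.243. I'll start with the nearest plate, the right-hand one at (464,-304), yaw -2.3°, gripping it 35 mm behind its middle.

```bash
cat > to.py <<'E'
import sys
from h import *
# python3 to.py x y z yawdeg : remaining shift in tool axes (after the turn), cm and deg
x,y,z,a=map(float,sys.argv[1:5]);o=get_obs();p=np.array(o["eef_pos"]);yw=o["eef_rot"][2];a=np.radians(a)
d=np.array([x,y,z])-p;c,s=np.cos(a),np.sin(a)
print("t%.2f pos %s yaw %.2f | turn %.2f shift cm %s F %s w %.3f g %.1f"%(o["t"],np.round(p,1),np.degrees(yw),-np.degrees(a-yw),np.round([(d[0]*c+d[1]*s)/10,(d[0]*s-d[1]*c)/10,-d[2]/10],2),np.round(o["contact_force"],1),o["width"],o["grip_force"]))
E
python3 -m pendant '{"xyz":[[0,0,2],[0,0,2],[0,0,2],[0,0,2],[0,0,2]],"turn":[4.7,4.7,4.7,4.8,0]}' 6.5 20
python3 -m pendant '{"xyz":[[1.5,-1.5,0],[2.5,-2.5,0],[2.75,-2.8,0],[2.75,-2.8,0],[2.75,-2.8,0],[2.75,-2.8,0],[2.75,-2.8,0],[2.75,-2.8,0],[2.5,-2.5,0],[2.0,-2.0,0]]}'
python3 to.py 429.2 -302.4 2.5 -2.35
```

```text
t: 1.22
eef_pos: [163.8, -551.2, 137.9]
eef_rot: [3.141, -0.0, -0.045]
contact_force: [-0.8, -0.2, 0.3]
width: 0.739
grip_force: 0.0
t1.22 pos [ 163.8 -551.2  137.9] yaw -2.60 | turn -0.25 shift cm [ 25.5  -25.95  13.54] F [-0.8 -0.2  0.3] w 0.739 g 0.0invalid input at $: expected keys xyz, turn
```

```bash

python3 -m pendant '{"xyz":[[1.5,-1.5,0],[2.5,-2.5,0],[2.75,-2.8,0],[2.75,-2.8,0],[2.75,-2.8,0],[2.75,-2.8,0],[2.75,-2.8,0],[2.75,-2.8,0],[2.5,-2.5,0],[2.0,-2.0,0]],"turn":[-0.25,0,0,0,0,0,0,0,0,0]}' >/dev/null
python3 to.py 429.2 -302.4 2.5 -2.35
```

```text
t2.05 pos [ 424.6 -305.5  139. ] yaw -2.04 | turn 0.31 shift cm [ 0.45 -0.33 13.65] F [ 0.3 -0.9 -0.2] w 0.740 g 0.0
```

```bash

python3 -m pendant '{"xyz":[[0.4,-0.4,2],[0,0,3],[0,0,3],[0,0,2.5],[0,0,1.5],[0,0,0],[0,0,0]],"turn":[0.2,0,0,0,0,0,0]}' >/dev/null
python3 to.py 429.2 -302.4 2.5 -2.35
python3 - <<'E'
from h import *
im=get_image("side");cv2.imwrite("pics/s3.png",cv2.resize(im[150:260,320:460,::-1],None,fx=5,fy=5,interpolation=cv2.INTER_CUBIC))
E
```

```text
t2.63 pos [ 426.8 -303.4   18.3] yaw -2.30 | turn 0.05 shift cm [ 0.24 -0.11  1.58] F [-0.   0.2 -0.2] w 0.734 g 0.0
```

View pics/s3.png

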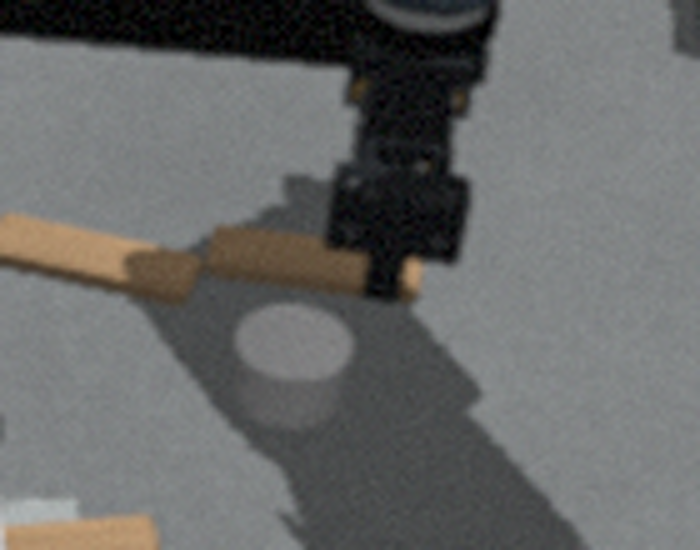

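The near finger straddles the plate near its rear end, at zoom (380,275), and stands clear of the tin. I'll go down, grip and lift.

```bash

python3 -m pendant '{"xyz":[[0.1,0,0.8],[0,0,0.5],[0,0,0.2],[0,0,0]],"turn":[0,0,0,0]}' >/dev/null
python3 to.py 429.2 -302.4 2.5 -2.35
python3 -m pendant '{"xyz":[[0,0,0],[0,0,0],[0,0,0],[0,0,0],[0,0,0],[0,0,0],[0,0,0],[0,0,0]],"turn":[0,0,0,0,0,0,0,0]}' 3 30 >/dev/null
python3 to.py 429.2 -302.4 2.5 -2.35
python3 -m pendant '{"xyz":[[0,0,-0.5],[0,0,-1.5],[0,0,-2],[0,0,-2],[0,0,-2],[0,0,-1],[0,0,0]],"turn":[0,0,0,0,0,0,0]}'
# grip target: plate centre s=-130 => grip s=-165, yaw 13.94, z=45
python3 - <<'E'
import numpy as np
a=np.radians(13.94);ax=np.array([624.3,-29.1]);u=np.array([np.cos(a),np.sin(a)])
for s in(-75,-165):print(s,ax+s*u)
E
python3 to.py 464.2 -68.9 40 13.94
```

```text
t3.02 pos [ 428.  -303.7    3.6] yaw -2.30 | turn 0.05 shift cm [ 0.12 -0.14  0.11] F [-0.7 -0.4  0.5] w 0.740 g 0.0
t3.68 pos [ 428.2 -303.9    3.9] yaw -2.30 | turn 0.05 shift cm [ 0.1  -0.15  0.14] F [-0.2  0.6  2.8] w 0.402 g 30.0
t: 4.27
eef_pos: [429.4, -305.1, 96.3]
eef_rot: [3.138, -0.003, -0.04]
contact_force: [0.2, 0.6, -0.2]
width: 0.398
grip_force: 30.0
-75 [551.50885993 -47.16792539]
-165 [464.15949185 -68.84943585]
t4.27 pos [ 429.4 -305.1   96.3] yaw -2.30 | turn -16.24 shift cm [  9.07 -22.09   5.63] F [ 0.2  0.6 -0.2] w 0.398 g 30.0
```

```bash

python3 -m pendant '{"xyz":[[0,0,0],[0,0,0],[0,0,0],[1,-2.3,0],[1,-2.5,0],[1,-2.5,0],[1,-2.5,0],[1,-2.5,0],[1,-2.5,0],[1,-2.5,0]],"turn":[-5.4,-5.4,-5.4,0,0,0,0,0,0,0]}' >/dev/null
python3 -m pendant '{"xyz":[[1,-2.4,0],[0.8,-1.8,0],[0.3,-0.7,0],[0,0,2],[0,0,2],[0,0,0.8],[0,0,0],[0,0,0]],"turn":[0,0,0,0,0,0,0,0]}' >/dev/null
python3 to.py 463.7 -66.9 40 13.94
python3 - <<'E'
from h import *
im=get_image("side");cv2.imwrite("pics/s4.png",cv2.resize(im[200:320,280:440,::-1],None,fx=4.5,fy=4.5,interpolation=cv2.INTER_CUBIC))
E
```

```text
t5.77 pos [462.6 -66.7  45.2] yaw 13.86 | turn -0.08 shift cm [0.11 0.04 0.52] F [0.  0.6 0.3] w 0.406 g 30.0
```

View pics/s4.png

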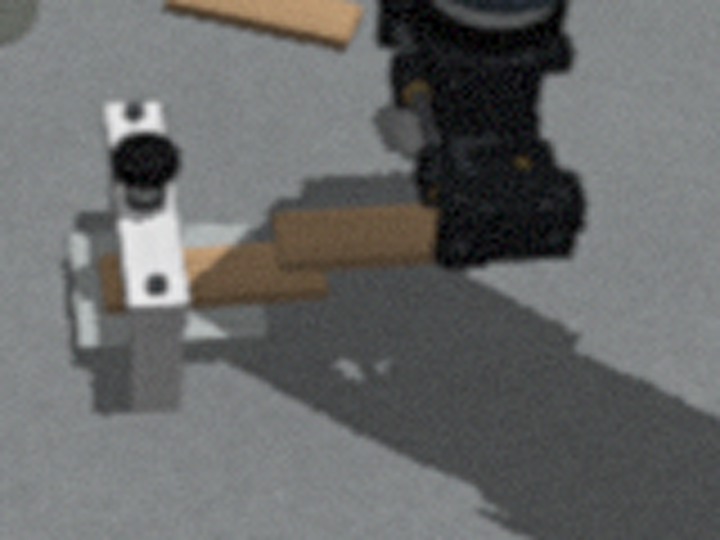

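The held plate, zoom (275–435, 205–270), is level and aligned over packer0's rear end. Now I'll slide it in.

```bash

python3 -m pendant '{"xyz":[[0,0,0.4],[0,0,0.2],[1,0,0],[1.5,0,0],[1.7,0,0],[1.7,0,0],[1.5,0,0],[1,0,0],[0.7,0,0],[0,0,0]],"turn":[0,0,0,0,0,0,0,0,0,0]}'
python3 to.py 551 -45.2 33.7 13.94
```

```text
t: 6.65
eef_pos: [552.9, -44.4, 40.0]
eef_rot: [3.141, -0.001, 0.243]
contact_force: [0.1, -0.3, -1.5]
width: 0.405
grip_force: 30.0
t6.65 pos [552.9 -44.4  40. ] yaw 13.93 | turn -0.01 shift cm [-0.2   0.04  0.63] F [ 0.1 -0.3 -1.5] w 0.405 g 30.0
```

```bash

python3 -m pendant '{"xyz":[[0,0,0.25],[0,0,0.15],[0,0,0.1],[0,0,0]],"turn":[0,0,0,0]}' |egrep "pos|force"
python3 -m pendant '{"xyz":[[0,0,0.1],[0,0,0]],"turn":[0,0]}' |egrep "pos|force"
```

```text
eef_pos: [550.6, -44.6, 34.3]
contact_force: [-0.3, -0.7, -0.8]
grip_force: 30.0
eef_pos: [551.2, -44.7, 33.9]
contact_force: [-1.3, 0.2, -0.5]
grip_force: 30.0
```

```bash

python3 -m pendant '{"xyz":[[0,0,0.08],[0,0,0]],"turn":[0,0]}' |egrep "pos|contact_f"
python3 -m pendant '{"xyz":[[0,0,0],[0,0,0],[0,0,0],[0,0,0]],"turn":[0,0,0,0]}' 5.5 |egrep "pos|contact_f|width"
python3 -m pendant '{"xyz":[[0,0,-1],[0,0,-2.5],[0,0,-3],[0,0,-3],[0,0,-1.5],[0,0,0]],"turn":[0,0,0,0,0,0]}' 6.5 |egrep "pos|contact_f|width"
python3 - <<'E'
from h import *
im=get_image("side");a=cv2.resize(im[205:305,285:385,::-1],(500,500),interpolation=cv2.INTER_CUBIC)
b=cv2.resize(get_image("top")[210:285,290:365,::-1],(300,300),interpolation=cv2.INTER_CUBIC);o=np.zeros((500,800,3),np.uint8);o[:,:500]=a;o[:300,500:]=b
cv2.imwrite("pics/c5.png",o)
E
python3 to.py 553.5 -283 60 -10.5
```

```text
eef_pos: [551.3, -44.8, 33.8]
contact_force: [-5.0, -0.2, 8.3]
eef_pos: [551.4, -44.6, 32.8]
contact_force: [-0.8, -1.1, -0.3]
width: 0.625
eef_pos: [554.4, -45.3, 148.0]
contact_force: [0.8, -0.5, 0.0]
width: 0.735
t8.25 pos [551.7 -44.7 143.6] yaw 13.90 | turn 24.40 shift cm [ 4.52 23.4   8.36] F [ 0.1 -0.1 -0.6] w 0.736 g 0.0
```

View pics/c5.png

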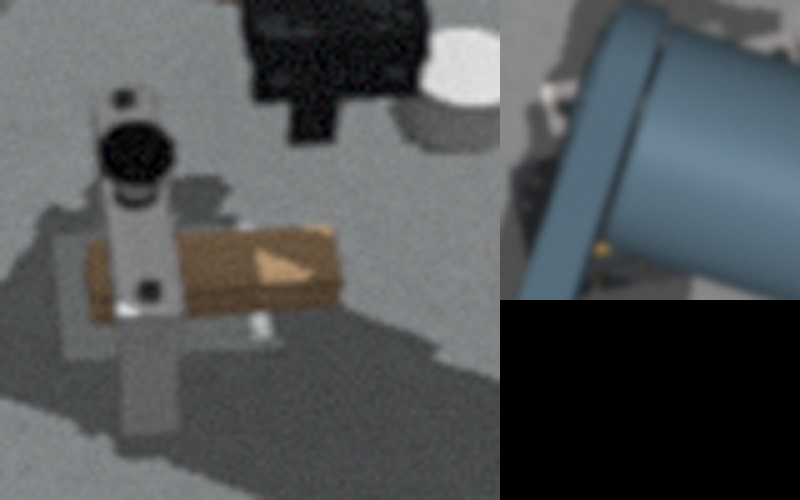

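Plate 2 lies flush on packer0, side zoom (90–340, 230–320). Now the second right-hand plate.

```bash

python3 -m pendant '{"xyz":[[0,0,0],[0,0,0],[0,0,0],[0,0,0],[0.5,2,0],[0.6,3,0],[0.7,3.5,0],[0.7,3.5,0],[0.7,3.5,0],[0.6,3.5,0]],"turn":[6.1,6.1,6.1,6.1,0,0,0,0,0,0]}' >/dev/null
python3 -m pendant '{"xyz":[[0.5,2.7,0],[0.2,1.5,0],[0,0,2.5],[0,0,3],[0,0,3],[0,0,2],[0,0,1],[0,0,0],[0,0,0]],"turn":[0,0,0,0,0,0,0,0,0]}' >/dev/null
python3 to.py 553.4 -281.2 3.5 -10.5
python3 - <<'E'
from h import *
a=cv2.resize(get_image("side")[150:260,300:440,::-1],None,fx=4,fy=4,interpolation=cv2.INTER_CUBIC)
cv2.imwrite("pics/s6.png",a)
E
```

```text
t9.83 pos [ 553.2 -280.2   27.4] yaw -10.48 | turn 0.02 shift cm [0.04 0.09 2.39] F [ 0.2 -0.2  0.2] w 0.735 g 0.0
```

View pics/s6.png

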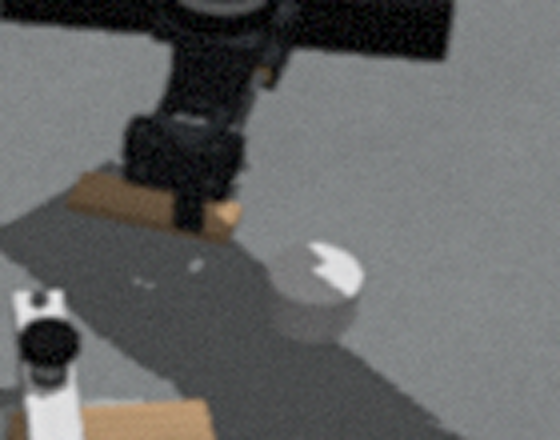

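The finger is in front of the plate near its rear end and clear of the tin. I'll grip, lift and carry it to the approach pose.

```bash

python3 -m pendant '{"xyz":[[0,0.1,1.2],[0,0,0.8],[0,0,0.35],[0,0,0],[0,0,0]],"turn":[0,0,0,0,0]}' >/dev/null
python3 to.py 553.4 -281.2 3.5 -10.5
python3 -m pendant '{"xyz":[[0,0,0],[0,0,0],[0,0,0],[0,0,0],[0,0,0],[0,0,0],[0,0,0],[0,0,0]],"turn":[0,0,0,0,0,0,0,0]}' 3 30 >/dev/null
python3 to.py 553.4 -281.2 3.5 -10.5
python3 -m pendant '{"xyz":[[0,0,-0.5],[0,0,-1.5],[0,0,-2],[0,0,-2],[0,0,-2],[0,0,-1.5],[0,0,0],[0,0,0]],"turn":[0,0,0,0,0,0,0,0]}' >/dev/null
python3 to.py 463.7 -66.9 50 13.94
```

```text
t10.30 pos [ 553.  -281.8    4.1] yaw -10.51 | turn -0.01 shift cm [ 0.03 -0.06  0.06] F [ 0.6 -0.   0.3] w 0.734 g 0.0
t10.97 pos [ 553.4 -282.     4.7] yaw -10.50 | turn -0.00 shift cm [-0.01 -0.08  0.12] F [-0.3 -0.4  2.7] w 0.402 g 30.0
t11.63 pos [ 554.  -282.4  101.1] yaw -10.50 | turn -24.44 shift cm [ -3.57 -23.09   5.11] F [0.4 0.  0.3] w 0.402 g 30.0
```

```bash

python3 -m pendant '{"xyz":[[0,0,0],[0,0,0],[0,0,0],[0,0,0],[-1,-1.5,0],[-1,-2.5,0],[-1,-3,0],[-0.6,-3,0],[0,-3,0],[0,-3,0]],"turn":[-6.1,-6.1,-6.1,-6.1,0,0,0,0,0,0]}' >/dev/null
python3 -m pendant '{"xyz":[[0,-3,0],[0,-2.5,0],[0,-1.6,0],[0,0,1.8],[0,0,1.8],[0,0,1],[0,0,0],[0,0,0]],"turn":[0,0,0,0,0,0,0,0]}' >/dev/null
python3 to.py 463.7 -66.9 50 13.94
```

```text
t13.13 pos [461.9 -66.1  52.5] yaw 13.88 | turn -0.06 shift cm [0.15 0.12 0.25] F [ 0.2  0.8 -0.6] w 0.401 g 30.0
```

```bash

python3 -m pendant '{"xyz":[[0,-0.05,0.3],[0,-0.05,0.2],[0,0,0]],"turn":[0,0,0]}' |egrep "pos|contact_f"
for i in 1 2; do python3 -m pendant '{"xyz":[[0,0,0.1],[0,0,0]],"turn":[0,0]}' |egrep "pos|contact_f"; done
```

```text
eef_pos: [462.7, -65.5, 48.6]
contact_force: [0.0, -0.4, -1.4]
eef_pos: [462.7, -65.5, 47.6]
contact_force: [-0.1, -0.3, -0.7]
eef_pos: [462.6, -65.3, 46.5]
contact_force: [0.3, -0.6, -0.4]
```

```bash

python3 -m pendant '{"xyz":[[0,0,0.1],[0.8,0,0],[1.2,0,0],[1.2,0,0],[0.8,0,0],[0.5,0,0],[0,0,0]],"turn":[0,0,0,0,0,0,0]}' |egrep "pos|contact_f"
python3 -m pendant '{"xyz":[[0.4,0,0],[0.4,0,0],[0.4,0,0],[0,0,0]],"turn":[0,0,0,0]}' |egrep "pos|contact_f"
python3 - <<'E'
from h import *
a=cv2.resize(get_image("side")[205:305,285:405,::-1],None,fx=5,fy=5,interpolation=cv2.INTER_CUBIC)
cv2.imwrite("pics/s7.png",a)
E
```

```text
eef_pos: [507.3, -54.3, 45.5]
contact_force: [0.1, 1.0, -0.2]
eef_pos: [518.6, -51.7, 45.6]
contact_force: [0.5, -0.2, -0.1]
```

View pics/s7.png

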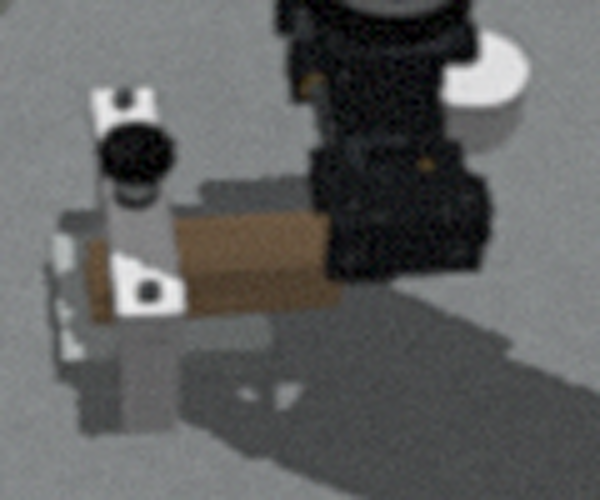

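The third plate is entering under the beam above the stack, with no force felt. Its front is now just at the foot, so I'll continue slowly.

```bash

python3 -m pendant '{"xyz":[[0.3,0,0],[0.3,0,0],[0.3,0,0],[0,0,0]],"turn":[0,0,0,0]}' |egrep "pos|contact_f"
python3 -m pendant '{"xyz":[[0.3,0,0],[0.3,0,0],[0.3,0,0],[0,0,0]],"turn":[0,0,0,0]}' |egrep "pos|contact_f"
```

```text
eef_pos: [527.3, -49.5, 45.6]
contact_force: [0.7, 0.6, -0.8]
eef_pos: [536.1, -47.3, 45.6]
contact_force: [1.0, -0.5, -0.2]
```

```bash

python3 -m pendant '{"xyz":[[0.4,0,0],[0.5,0,0],[0.4,0,0],[0.25,0,0],[0,0,0]],"turn":[0,0,0,0,0]}' |egrep "pos|contact_f"
python3 -m pendant '{"xyz":[[0,0,0.08],[0,0,0]],"turn":[0,0]}' |egrep "pos|contact_f"
python3 -m pendant '{"xyz":[[0,0,0.05],[0,0,0]],"turn":[0,0]}' |egrep "pos|contact_f"
```

```text
eef_pos: [551.1, -43.5, 45.5]
contact_force: [0.5, -0.4, -0.3]
eef_pos: [550.5, -43.6, 44.7]
contact_force: [1.0, -0.6, -0.2]
eef_pos: [550.5, -43.6, 44.6]
contact_force: [-1.1, 1.0, 3.7]
```

Contact on the stack (3.7 N), so all three plates are in. Release, rise, and shut the fingers.

```bash

python3 -m pendant '{"xyz":[[0,0,0],[0,0,0],[0,0,0],[0,0,0]],"turn":[0,0,0,0]}' 5.5 |egrep "pos|contact_f|width"
python3 -m pendant '{"xyz":[[0,0,-1],[0,0,-2.5],[0,0,-3],[0,0,-3],[0,0,-1.5],[0,0,0],[0,0,0]],"turn":[0,0,0,0,0,0,0]}' |egrep "pos|contact_f|width"
python3 -m pendant '{"xyz":[[0,0,0],[0,0,0],[0,0,0],[0,0,0],[0,0,0],[0,0,0],[0,0,0],[0,0,0]],"turn":[0,0,0,0,0,0,0,0]}' 0 10|egrep "width"
python3 - <<'E'
from h import *
a=cv2.resize(get_image("side")[205:305,285:405,::-1],None,fx=5,fy=5,interpolation=cv2.INTER_CUBIC)
cv2.imwrite("pics/s8.png",a)
E
python3 to.py 624.2 -28.9 130 13.94
```

```text
eef_pos: [550.2, -43.6, 43.9]
contact_force: [-0.2, 0.6, -0.4]
width: 0.622
eef_pos: [551.0, -43.7, 155.3]
contact_force: [-0.2, 0.2, -0.2]
width: 0.625
width: 0.044
t17.73 pos [550.4 -43.6 154.1] yaw 13.90 | turn -0.04 shift cm [7.52 0.35 2.41] F [-0.1  0.6 -0.5] w 0.005 g 0.0
```

View pics/s8.png

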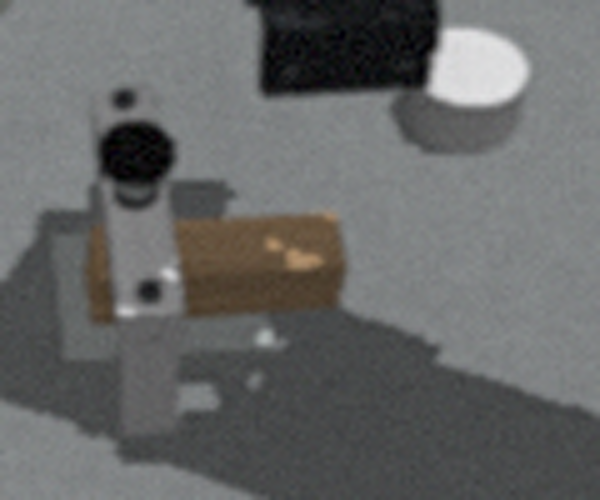

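The stack of three is flush, zoom (85–345, 215–320). A fourth can't fit because the gap is at most 39 mm. Now I'll move over the head and press.

```bash

python3 -m pendant '{"xyz":[[1,0.1,0],[1.8,0.1,0],[1.8,0.1,0],[1.8,0.05,0],[1.1,0,0],[0,0,1.2],[0,0,1.1],[0,0,0],[0,0,0]],"turn":[0,0,0,0,0,0,0,0,0]}' 0 |egrep "pos|contact_f|width"
for i in 1 2 3; do python3 -m pendant '{"xyz":[[0,0,0.25],[0,0,0]],"turn":[0,0]}' |egrep "pos|contact_f"; done
```

```text
eef_pos: [622.1, -28.8, 129.1]
contact_force: [0.2, -0.2, 0.9]
width: 0.005
eef_pos: [623.6, -29.1, 128.5]
contact_force: [-0.8, -1.0, -0.5]
eef_pos: [623.9, -29.1, 126.1]
contact_force: [-0.2, 0.3, -0.7]
eef_pos: [623.9, -29.0, 123.3]
contact_force: [0.6, 0.4, -0.1]
```

```bash

for i in 1 2 3 4; do python3 -m pendant '{"xyz":[[0,0,0.2],[0,0,0]],"turn":[0,0]}' |egrep "pos|contact_f"; done
```

```text
eef_pos: [623.9, -28.9, 121.3]
contact_force: [-0.2, 1.0, -0.5]
eef_pos: [623.9, -28.9, 119.2]
contact_force: [-1.2, 0.1, -0.1]
eef_pos: [623.9, -28.9, 117.2]
contact_force: [-0.7, 0.7, -0.9]
eef_pos: [624.3, -29.0, 115.6]
contact_force: [0.3, 0.5, 3.1]
```

```bash

for i in 1 2 3; do python3 -m pendant '{"xyz":[[0,0,0.1],[0,0,0]],"turn":[0,0]}' |egrep "pos|contact_f"; done
```

```text
eef_pos: [624.3, -29.0, 114.9]
contact_force: [-0.4, 0.2, 2.9]
eef_pos: [624.3, -29.0, 113.8]
contact_force: [-0.4, -0.4, 3.1]
eef_pos: [624.3, -29.0, 112.7]
contact_force: [-0.2, 0.8, 3.6]
```

```bash

for i in 1 2; do python3 -m pendant '{"xyz":[[0,0,0.05],[0,0,0]],"turn":[0,0]}' |egrep "pos|contact_f"; done
```

```text
eef_pos: [624.3, -29.0, 112.2]
contact_force: [-0.8, 1.1, 4.3]
eef_pos: [624.3, -29.0, 111.9]
contact_force: [-1.2, -0.5, 5.3]
```

```bash

for i in 1 2 3; do python3 -m pendant '{"xyz":[[0,0,0.04],[0,0,0]],"turn":[0,0]}' |egrep "pos|contact_f"; done
```

```text
eef_pos: [624.3, -29.0, 111.9]
contact_force: [-2.0, -0.1, 7.1]
eef_pos: [624.4, -29.0, 111.9]
contact_force: [-2.3, 0.7, 9.8]
eef_pos: [624.3, -29.0, 111.9]
contact_force: [-4.2, 0.9, 11.8]
```

The height has stalled at 111.9 while the force rises, so the foot is on the stack after about 4 mm of travel. I'll raise the press to about 25 N.

```bash

for i in 1 2; do python3 -m pendant '{"xyz":[[0,0,0.05],[0,0,0.05],[0,0,0],[0,0,0]],"turn":[0,0,0,0]}' |egrep "pos|contact_f"; done
```

```text
eef_pos: [624.4, -29.0, 111.8]
contact_force: [-6.8, 1.1, 17.9]
eef_pos: [624.5, -29.0, 111.8]
contact_force: [-10.2, 2.2, 23.6]
```

```bash

python3 -m pendant '{"xyz":[[-0.08,0,0],[-0.04,0,0.02],[0,0,0],[0,0,0],[0,0,0]],"turn":[0,0,0,0,0]}'
python3 - <<'E'
from h import *
t=get_image("side");cv2.imwrite("pics/s9.png",cv2.resize(t[180:430,220:440,::-1],None,fx=2.4,fy=2.4,interpolation=cv2.INTER_CUBIC))
E
```

```text
t: 22.07
eef_pos: [624.4, -29.1, 111.8]
eef_rot: [3.14, -0.003, 0.243]
contact_force: [-5.3, 2.1, 22.0]
width: 0.01
grip_force: 10.9
```

View pics/s9.png

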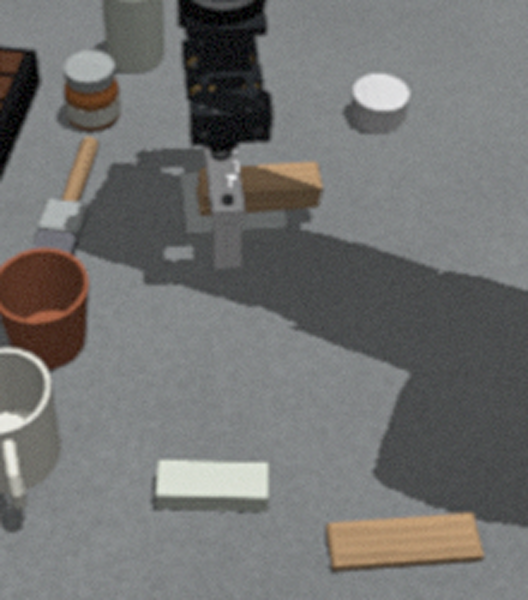

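The fingertips hold the head down at 22 N, the three-plate stack is in place at (200–320, 165–215), and the bystanders look unmoved. Handing in.

```bash
python3 -c "
from plant import *
print(sign_off())"
```

```text
the job is handed in; nothing more can be done
None
```

The job is handed in: two plates were added to make a stack of three, no fourth can fit, and the arm is still pressing the plunger's head at about 22 N with its foot clamped on the stack and the fingers off the plates.

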